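Check a marked gap on a carved pedestal with sprung tweezers

TASK

Stand the fallen carved pedestal upright on the bench on its thick foot and let go of it; then pick up the sprung tweezers and squeeze them until their two tips are as far apart as the two scribed lines (16 mm) on the pedestal's top, with the tips just above the top without touching it, one tip over each line. Hold that gap steady there for two seconds and finish while still holding it: do not put the tweezers down. Leave the other things on the bench where they are.

Things in the scene. Friction and masses are not known exactly. Their poses are not given: they have to be found in the camera images.
- pedestal: Fallen square wooden pedestal, 130 mm, 0.13 kg, lying on a side, x axis level, z axis (foot to top) towards +y within 0.5 rad. Origin at its centre. In mm along z: thick foot 50x50 (-65 to -39), collar 40x40 (-39 to -31), shaft 30x30 with faces along x and y (-31 to 45; bands at -24 and 38 are only drawn), collar 40x40 (45 to 53), thin top slab 50x50 (53 to 65).
- marks (a point): Centre of the top face of the fallen pedestal (on its axis, 65 mm from its origin), same axes as the pedestal. Two thin dark scribed lines, each 46 mm long, run along y there at x = -8 and x = +8 mm: they mark a gap of 16 mm.
- tweezers: Sprung steel tweezers lying flat, 195 mm long, 72 g, balanced near the origin: underside, midway between two dark wooden grip scales (each 40 long, x -20 to 20, 18 high, 6 thick). x points to the tips, z up. In mm: back end x -110, leg pivots x -95, tips x 85, y +-17 at rest, 9 above the underside. The scales are parallel, 26 over the outsides, when the tips are 16 apart; 35.5 at rest.
- tip_a (a point): Point of the tweezers' left (+y) leg, centre of a tip 3 mm wide and 6 mm high. Tip gap = distance between the two tip points: 34 mm at rest. Squeezing takes 2 N a side to start, 6 N at 16 mm gap, 9 N when shut; released, they spring open.
- tip_b (a point): Point of the tweezers' right (-y) leg, likewise.
- leg_a (a joint): Closing angle of the left leg, rad: 0 at rest (sprung open), 0.05 at 16 mm gap if both legs move alike, 0.092 shut. Tip gap in mm = 34 - 180 (leg_a + leg_b); width over the grip scales in mm = 35.5 - 95 (leg_a + leg_b).
- leg_b (a joint): Closing angle of the right leg, likewise.
- spare_1: bystander: upright carved pedestal like the fallen one but without lines on top, at the far side; origin at its mid-height
- spare_2: bystander: second upright pedestal without lines; origin at its mid-height
- sanding_block: bystander: cork block 75 x 35 x 28 high, lying between the work areas; origin under its centre
- chisel: bystander: hand tool 160 long with round wooden handle and thin steel blade, lying between the work areas; origin under its middle
- glue: bystander: bottle 56 across, 130 tall, at the right; origin under its centre
- dish: bystander: low white plastic dish 90 across, 22 tall, at the left; origin under its centre
Things that resemble listed ones, but are neither listed nor needed, are in the scene too. Leave any purple look-alike of the pedestal alone.

How it is judged:
On the way, in this order (a step that is already met when the one before it is completed fails the run):
1. the pedestal stands upright on its foot on the bench, let go (angle between pedestal's own z axis and vertical below 0.08 rad and height (world z) of pedestal between 0.058 and 0.07 m and linear speed of pedestal below 0.02 m/s and contact force between the fingers and pedestal below 0.05 N), for 0.3 s.
2. the tweezers, held in the gripper, keep the marked tip gap just above the two lines for a second (angle between pedestal's own z axis and vertical below 0.08 rad and height (world z) of pedestal between 0.058 and 0.07 m and linear speed of each of pedestal, tweezers below 0.02 m/s and distance between tip_a and tip_b between 0.014 and 0.018 m and ((x of tip_a in the frame of marks between 0.003 and 0.013 m and x of tip_b in the frame of marks between -0.013 and -0.003 m) or (x of tip_b in the frame of marks between 0.003 and 0.013 m and x of tip_a in the frame of marks between -0.013 and -0.003 m)) and y of tip_a in the frame of marks between -0.022 and 0.022 m and z of tip_a in the frame of marks between 0.002 and 0.035 m and y of tip_b in the frame of marks between -0.022 and 0.022 m and z of tip_b in the frame of marks between 0.002 and 0.035 m and contact force between the fingers and tweezers above 1 N and contact force between pedestal and anything else above 0.2 N and contact force between pedestal and tweezers below 0.05 N and contact force between pedestal and the arm below 0.05 N and contact force between pedestal and the fingers below 0.05 N and height (world z) of tweezers above 0.08 m), for 1 s.
At the end, for the whole second after the job is handed in: Pedestal upright (0.08 rad) on the bench, at rest, touched by neither robot nor tweezers; tweezers held steady by the fingers, tip gap 16 +- 2 mm, each tip within 5 mm sideways of its line and 22 mm along it from the middle, 2 to 35 mm above the top (all of step 2); the arm keeps its last pose, push and grip.
It fails at once if a bystander was moved more than 30 mm (distance of any of spare_1, spare_2, sanding_block, chisel, glue, dish from where it was at the start of the episode above 0.03 m).
It also fails if it takes over 72 s, if anything falls off the work surface, if the arm or the gripper's body presses on something with over 40 N, if the wrist force passes 120 N, or if a joint passes its speed limit or range.

ROBOT

A 7-joint arm with a two-finger parallel gripper is mounted at the origin on the work surface. World frame = base frame: x ahead of the robot, y to its left, z up, the work surface at z = 0. Lengths are in m, angles in rad, forces in N, time in s.
With the tool pointing down it reaches from about 0.425 to 0.95 m from the base axis. Payload 16.7 kg.
Tool frame: the origin (TCP) lies where the fingers leave the gripper's body, on its centre line; the fingertips stand 97 mm ahead of it and the grasp point (between the pads) lies 78 mm ahead of it (tips_ahead is the distance from the TCP to the fingertips, in m); z points along the fingers, y is the direction in which the jaws open and shut (so a half turn about z gives the same grasp; the last joint's range is limited). The gripper opens to 94 mm and grips with 3 to 60 N. Pads are 16 mm wide; open, the fingers measure 119 mm over their backs; the gripper's body (75 mm by 177 mm) begins 78 mm behind the grasp point.
Start: joints at [1.188, 0.426, 0.074, 1.606, -0.034, 1.111, -0.067], TCP at [0.156, -0.657, 0.303] pointing down, gripper open.
Joint ranges: [-2.85, 2.85], [-0.5, 2.14], [-1.23, 1.37], [0.21, 2.46], [-1.02, 4.16], [0.16, 2.05], [-2.73, 2.73]. Speed limits (rad/s): [1.89, 1.89, 2.39, 2.39, 3.01, 3.01, 3.01].

INTERFACE

Orientations are given as a rotation vector (axis times angle).
In Python, from bench import state, read_camera, hand_in, tips_ahead gives the robot as it stands.
- The arm moves only by the tool drive_tool, never from a script. Its argument "increments" is a list that holds one entry, the list of rows, each a list of 4 numbers: the shift along the world's x, y, z in m, then the turn about the world's z in rad. In form: [[[tx, ty, tz, spin], ...]]. A call has 1 to 20 rows; each row is the pose to reach, as a shift and turn from the pose measured when the call began; what a row does not reach only later rows make up. A row lasts 1/12 s, in which the tool goes at most 41.7 mm and 7.16 degrees, less where a joint would pass 70% of its speed; a pose out of reach is approached as far as the arm can. A call with a gripper value outside its range is refused whole. "fingers" is the finger opening in m, from 0 to 0.094, set as the call begins (left out, the last holds). The fingers move at their own pace and stop on an object; "force" is the grip in N (left out, the last holds). Time passes only in rows, so rows that repeat a pose let the fingers close. It gives the time, the measured TCP pose, the force and the opening at its end, in the units of the state.
- state(): the state, without advancing time (a new reading comes with each control period).
- read_camera(name): name is "side" or "top" or "wrist"; returns a dict with "img" (384x512x3 uint8, blue, green, red), "fx", "fy", "cx", "cy" (pixels), "rvec" (rotation vector, rad) and "tvec" (3), from world to camera coordinates, as OpenCV has them. Camera axes: x right, y down, z forward; pixel columns grow to the right and rows downward; lengths in m; the calibration is good to about 2 mm. A picture is of the moment at which its call begins. There is no depth.
- hand_in(): hands the job in, once; it reports no verdict.
The state is a dict: "t": time; "joint_positions": joint angles; "joint_velocities": joint speeds; "tau": joint torques, N m; "tcp_pos": TCP position; "tool_rot": TCP orientation; "ft_force": force on the tool from outside, world axes, zero at the start; "torque": the same for the moment, N m; "width": finger opening in m.
Only numpy, scipy, OpenCV 4.12 (cv2) and the standard library are available. Lean on these libraries where they do the work, as an engineer would, in place of code of your own. Each camera call takes 0.05 s, during which the arm holds its last target. There are 200 camera calls.

## Working session

There is one attempt and no reset: what is moved stays moved. The work goes in short steps, Python scripts to look and compute and a tool call to move; the robot and the scene stay as the last step left them, time stands still between calls to the robot, and variables do not carry over. Pictures are saved under pics/ and viewed, about 8 in all and at most 12, crops included, and the job is handed in when it is done.

Besides the shell and the picture viewer there is one more tool, called after "Emit:" as name(argument=value, ...), one argument or row to a line, values as JSON. drive_tool: Moves the arm, as the interface text tells. Its arguments: {"type":"object","properties":{"increments":{"type":"array"},"fingers":{"type":"number"},"force":{"type":"number"}},"required":["increments"]}

```bash
mkdir -p pics
cat > h.py <<'E'
import numpy as np, cv2, json
from bench import state, read_camera, hand_in
def snap(name, fn, crop=None, k=1):
    c=read_camera(name); im=c["img"]
    d={q:np.array(c[q]).tolist() for q in("fx","fy","cx","cy","rvec","tvec")}
    json.dump(d,open(f"pics/{fn}.json","w")); cv2.imwrite(f"pics/{fn}_raw.png",im)
    if crop: im=im[crop[1]:crop[3],crop[0]:crop[2]]
    cv2.imwrite(f"pics/{fn}.png",cv2.resize(im,None,fx=k,fy=k,interpolation=cv2.INTER_CUBIC)); return d
def ray(d,u,v):
    R=cv2.Rodrigues(np.array(d["rvec"],float))[0]; t=np.array(d["tvec"],float).ravel()
    return -R.T@t, R.T@np.array([(u-d["cx"])/d["fx"],(v-d["cy"])/d["fy"],1])
def onz(d,u,v,z):
    o,r=ray(d,u,v); return o+r*(z-o[2])/r[2]
def tri(*a):
    A=np.zeros((3,3));b=np.zeros(3)
    for d,u,v in a:
        o,r=ray(d,u,v); r=r/np.linalg.norm(r); P=np.eye(3)-np.outer(r,r); A+=P;b+=P@o
    return np.linalg.solve(A,b)
def proj(d,p): return cv2.projectPoints(np.array(p,float).reshape(-1,1,3),np.array(d["rvec"],float),np.array(d["tvec"],float),np.array([[d["fx"],0,d["cx"]],[0,d["fy"],d["cy"]],[0,0,1.]]),None)[0].reshape(-1,2)
def load(fn): return json.load(open(f"pics/{fn}.json"))
E
python3 - <<'E'
from h import *
for n in("top","side"):
    d=snap(n,n+"0",k=1.5); print(n,ray(d,256,192))
s=state(); print(s["tcp_pos"],s["tool_rot"],s["width"],s["t"])
E
```

```text
top (array([ 0.43533021, -0.02724668,  1.2125146 ]), array([ 0.09811785, -0.00435239, -0.99520466]))
side (array([0.24533507, 0.64385153, 0.84498673]), array([ 0.30905968, -0.61732964, -0.7235386 ]))
[ 0.15630102 -0.65637116  0.30203011] [-3.11903211e+00 -3.66203748e-01  3.32593335e-04] 0.09424451484362727 0.1
```

View pics/top0.png

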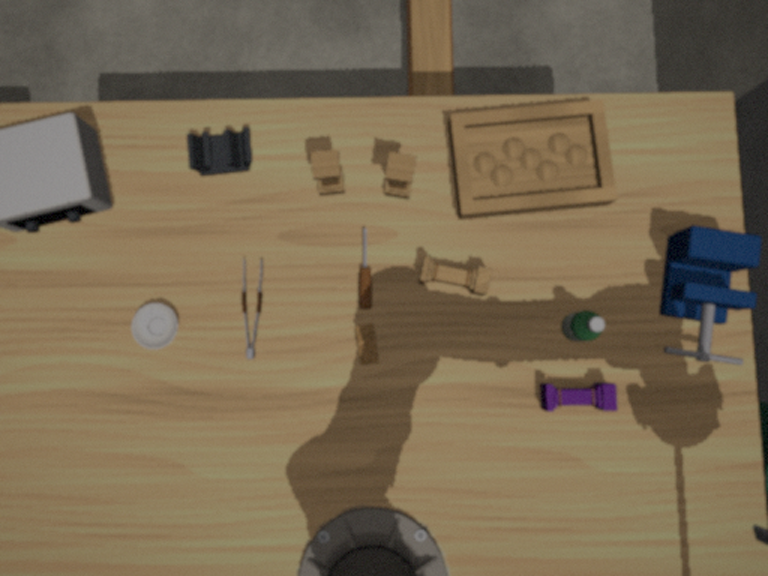

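View pics/side0.png

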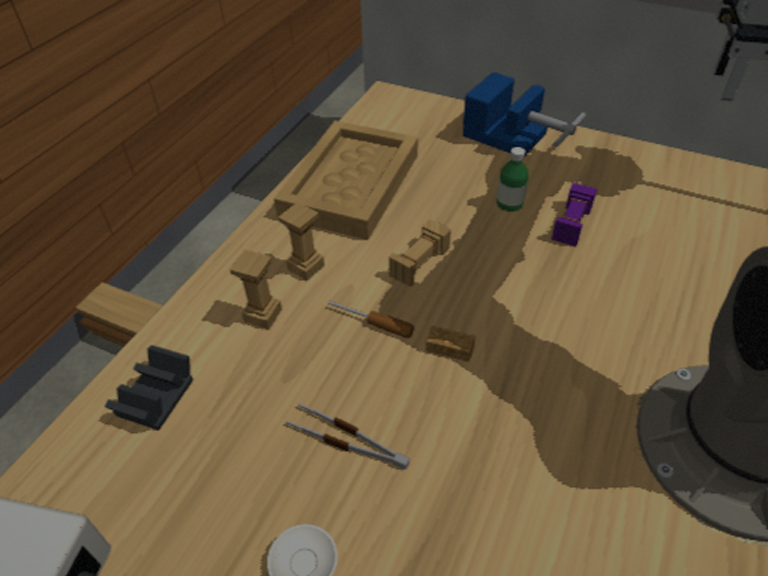

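The top view shows the fallen pedestal at (455,274), with its thin slab on the left (+y) and its foot on the right. The tweezers are at (252,305) with the tips up (+x). The side view agrees. Next I'll enlarge both in both views.

Run:
```python
import cv2,numpy as np
t=cv2.imread('pics/top0_raw.png');s=cv2.imread('pics/side0_raw.png')
def c(im,x,y,w,h): return cv2.resize(im[y:y+h,x:x+w],(400,300),interpolation=cv2.INTER_CUBIC)
o=np.vstack([np.hstack([c(t,270,160,64,48),c(t,120,165,100,75)]),np.hstack([c(s,250,140,64,48),c(s,182,262,100,75)])])
cv2.imwrite('pics/comb.png',cv2.convertScaleAbs(o,alpha=1.4))
```

```text
(no output)
```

View pics/comb.png

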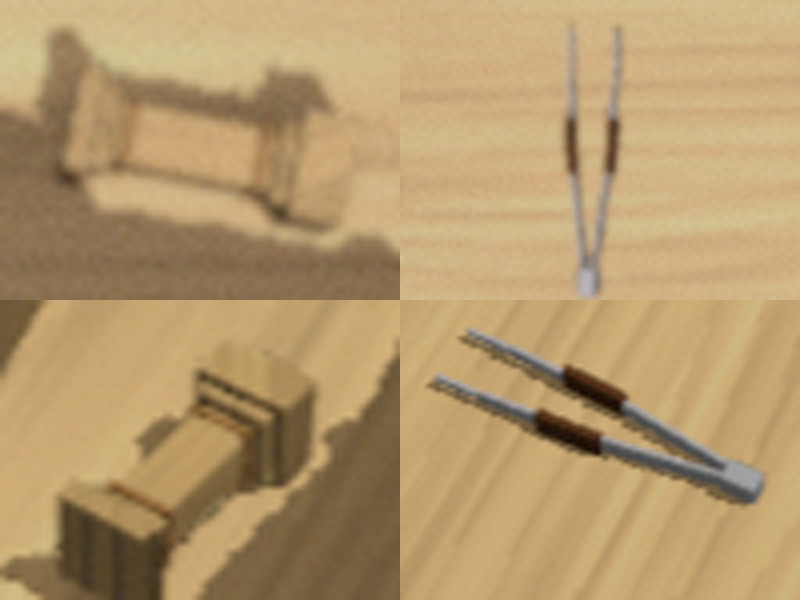

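Pedestal slab end-face top corners: top tile (90,65) and (65,168), side tile (60,485) and (165,535). Tweezers tips: top tile (572,27) and (618,30), back end (588,295). The end face shows the scribed lines running vertically.

Run:
```python
from h import *
T=load('top0');S=load('side0')
tp=lambda u,v:(T,270+(u)/6.25-.5,160+v/6.25-.5)
sp=lambda u,v:(S,250+(u)/6.25-.5,140+(v-300)/6.25-.5)
tt=lambda u,v:(T,120+(u-400)/4-.5,165+v/4-.5)
st=lambda u,v:(S,182+(u-400)/4-.5,262+(v-300)/4-.5)
f=lambda p:np.round(p,4)
print('slab far',f(tri(tp(90,65),sp(60,485))),'near',f(tri(tp(65,168),sp(165,535))))
print('onz .05',f(onz(*tp(90,65),.05)),f(onz(*tp(65,168),.05)),f(onz(*sp(60,485),.05)),f(onz(*sp(165,535),.05)))
print('foot near',f(onz(*tp(332,228),.05)),'far',f(onz(*tp(352,118),.05)), 'side far/near',f(onz(*sp(240,343),.05)),f(onz(*sp(315,385),.05)))
for n,a,b in [('tipL',(572,27),(435,380)),('tipR',(618,30),(470,333)),('scaleLfront',(572,117),(540,412)),('scaleRfront',(613,119),(567,367)),('scaleLback',(571,172),(602,436)),('scaleRback',(610,174),(626,400)),('back',(588,296),(752,500))]:
    print(n,f(tri(tt(*a),st(*b))),f(onz(*tt(*a),.009)),f(onz(*st(*b),.009)))
for n,uv in [('spare1',(326,155)),('spare2',(400,160))]: print(n,f(onz(T,uv[0]/1.5,uv[1]/1.5,.13)))
for n,uv in [('chiseltip',(364,227)),('glue',(597,325)),('block',(369,343)),('purple',(580,397)),('chiselend',(365,308))]: print(n,f(onz(T,uv[0]/1.5,uv[1]/1.5,.02)))
```

```text
slab far [ 0.612  -0.1124  0.0531] near [ 0.5615 -0.101   0.0543]
onz .05 [ 0.6118 -0.1128  0.05  ] [ 0.5648 -0.1004  0.05  ] [ 0.6142 -0.1152  0.05  ] [ 0.5604 -0.1057  0.05  ]
foot near [ 0.5354 -0.2205  0.05  ] far [ 0.5854 -0.2313  0.05  ] side far/near [ 0.5796 -0.2346  0.05  ] [ 0.5378 -0.2217  0.05  ]
tipL [0.6201 0.2427 0.0045] [0.6201 0.2421 0.009 ] [0.6172 0.2447 0.009 ]
tipR [0.617  0.2083 0.0067] [0.6173 0.2081 0.009 ] [0.6153 0.2093 0.009 ]
scaleLfront [0.5523 0.2403 0.0137] [0.5535 0.2416 0.009 ] [0.5533 0.2378 0.009 ]
scaleRfront [0.5507 0.21   0.0168] [0.5515 0.2116 0.009 ] [0.5535 0.2059 0.009 ]
scaleLback [0.5125 0.2403 0.0167] [0.5131 0.2421 0.009 ] [0.5149 0.2366 0.009 ]
scaleRback [0.5114 0.2129 0.0132] [0.5112 0.2136 0.009 ] [0.5133 0.2109 0.009 ]
back [ 0.4246  0.2318 -0.0007] [0.423  0.2292 0.009 ] [0.4242 0.237  0.009 ]
spare1 [0.7842 0.0682 0.13  ]
spare2 [ 0.7727 -0.0647  0.13  ]
chiseltip [0.6735 0.0046 0.02  ]
glue [ 0.4745 -0.4407  0.02  ]
block [ 0.4474 -0.0019  0.02  ]
purple [ 0.3386 -0.4011  0.02  ]
chiselend [0.5147 0.0049 0.02  ]
```

Emit:
drive_tool(
  increments=[
    [[0.414, 0.497, 0, 1.1], [0.414, 0.497, 0, 1.1], [0.414, 0.497, 0, 1.1], [0.414, 0.497, 0, 1.1], [0.414, 0.497, 0, 1.1], [0.414, 0.497, 0, 1.1], [0.414, 0.497, 0, 1.1], [0.414, 0.497, 0, 1.1], [0.414, 0.497, 0, 1.1], [0.414, 0.497, 0, 1.1], [0.414, 0.497, 0, 1.1], [0.414, 0.497, 0, 1.1], [0.414, 0.497, 0, 1.1], [0.414, 0.497, 0, 1.1], [0.414, 0.497, 0, 1.1], [0.414, 0.497, 0, 1.1], [0.414, 0.497, 0, 1.1], [0.414, 0.497, 0, 1.1]],
  ],
  fingers=0.094,
  force=8,
)

```text
t: 1.6
tcp_pos: [0.5708, -0.1579, 0.3015]
tool_rot: [-2.464, -1.945, 0.001]
ft_force: [-0.5, -0.5, -0.2]
width: 0.0942
```

Run:
```python
from h import *
s=state(); print(s["t"],np.round(s["joint_positions"],3),s["tcp_pos"],s["tool_rot"])
d=snap("wrist","w1",k=1.5); print(ray(d,256,192))
```

```text
1.6 [ 0.499  0.324 -0.417  1.775  0.146  1.076 -0.203] [ 0.57077689 -0.15793417  0.3015164 ] [-2.46447663e+00 -1.94539325e+00  1.48236596e-03]
(array([ 0.58834669, -0.08555534,  0.38219417]), array([-0.05241603, -0.25275855, -0.96615761]))
```

View pics/w1.png

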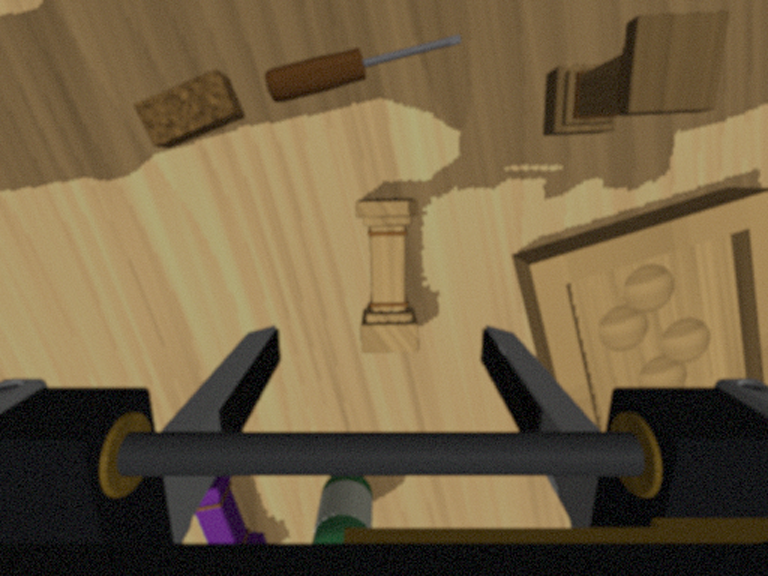

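The wrist view shows the pedestal centred and nearly aligned with the jaws. The outer slab edge runs (357,202)–(412,200), with the slab's inner edge at about v=217. The foot end runs (362,352)–(418,350).

Run:
```python
from h import *
d=load('w1')
a=[onz(d,u/1.5,v/1.5,.05) for u,v in [(357,202),(412,200),(362,352),(418,350)]]
s=(a[0]+a[1])/2;f=(a[2]+a[3])/2;print(np.round(a,4),s,f,np.linalg.norm(s-f),np.arctan2(*(s-f)[:2]),np.linalg.norm(a[0]-a[1]))
R=cv2.Rodrigues(np.array(state()["tool_rot"]))[0];print(R[:,1])
# two-view slab mid height check, top/side
T=load('top0')
print(tri((T,270+77/6.25-.5,160+116/6.25-.5),(d,384.5/1.5,201/1.5)))
```

```text
[[ 0.5657 -0.099   0.05  ]
 [ 0.6083 -0.1076  0.05  ]
 [ 0.5384 -0.2242  0.05  ]
 [ 0.5863 -0.2336  0.05  ]] [ 0.58703694 -0.10330446  0.05      ] [ 0.56234807 -0.22889564  0.05      ] 0.12799485633758917 0.19410616598135713 0.04347799507072547
[ 0.97218818 -0.23419117 -0.0021519 ]
[ 0.58694834 -0.10405821  0.06280592]
```

Emit:
drive_tool(
  increments=[
    [[0.0152, 0.049, -0.03, 0.035], [0.0152, 0.049, -0.07, 0.035], [0.0152, 0.049, -0.11, 0.035], [0.0152, 0.049, -0.15, 0.035], [0.0152, 0.049, -0.18, 0.035], [0.0152, 0.049, -0.1985, 0.035], [0.0152, 0.049, -0.1985, 0.035], [0.0152, 0.049, -0.1985, 0.035], [0.0152, 0.049, -0.1985, 0.035]],
  ],
)

```text
t: 2.4
tcp_pos: [0.5849, -0.1116, 0.1032]
tool_rot: [-2.434, -1.984, 0.003]
ft_force: [0.5, 0.4, 0.2]
width: 0.0941
```

Emit:
drive_tool(
  increments=[
    [[0, 0, 0, 0], [0, 0, 0, 0], [0, 0, 0, 0], [0, 0, 0, 0], [0, 0, 0, 0], [0, 0, 0, 0], [0, 0, 0, 0], [0, 0, 0, 0]],
  ],
  fingers=0.04,
  force=8,
)

```text
t: 3.07
tcp_pos: [0.5851, -0.1114, 0.1034]
tool_rot: [-2.434, -1.984, 0.003]
ft_force: [0.2, 0.2, 1.2]
width: 0.0502
```

Emit:
drive_tool(
  increments=[
    [[-0.0009, -0.0042, 0.017, 0], [-0.0021, -0.0104, 0.032, 0], [-0.0038, -0.0185, 0.046, 0], [-0.0057, -0.0282, 0.059, 0], [-0.0081, -0.0397, 0.07, 0], [-0.0106, -0.0523, 0.08, 0], [-0.0106, -0.0523, 0.08, 0]],
  ],
)

```text
t: 3.65
tcp_pos: [0.5745, -0.167, 0.1854]
tool_rot: [2.437, 1.98, -0.002]
ft_force: [0.4, -0.3, -0.9]
width: 0.0502
```

Run:
```python
from h import *
a=snap("side","s1",(220,60,356,162),5)
s=state(); print(s["t"],s["tcp_pos"],s["ft_force"],s["width"])
```

```text
3.7 [ 0.57444031 -0.16546787  0.18429033] [-0.90456108 -0.16365593 -1.53855149] 0.05001568686413869
```

View pics/s1.png

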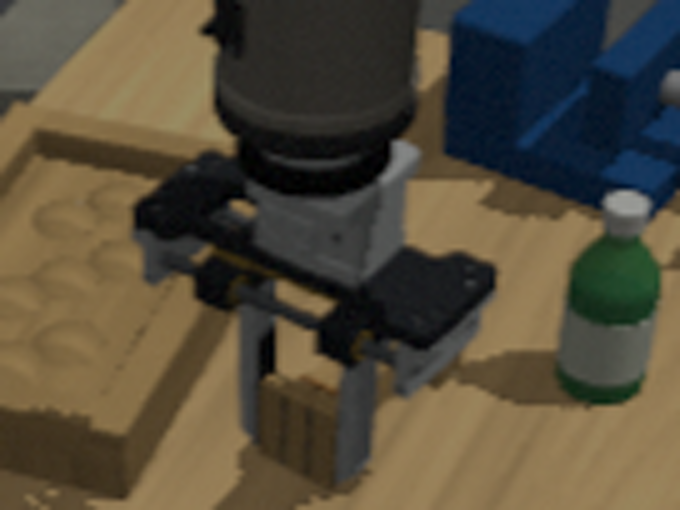

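Emit:
drive_tool(
  increments=[
    [[-0.0027, -0.0121, 0.007, 0], [-0.0058, -0.0269, 0.0135, 0], [-0.0089, -0.0423, 0.0175, 0], [-0.0121, -0.0581, 0.0195, 0], [-0.0153, -0.0741, 0.0195, 0], [-0.0186, -0.09, 0.017, 0], [-0.0186, -0.09, 0.017, 0], [-0.0186, -0.09, 0.017, 0]],
  ],
)

```text
t: 4.37
tcp_pos: [0.5555, -0.2553, 0.2004]
tool_rot: [-2.438, -1.981, 0.003]
ft_force: [1.0, 0.7, -1.1]
width: 0.0501
```

Run:
```python
from h import *
a=snap("side","s2",(220,60,356,162),5)
s=state(); print(s["t"],s["tcp_pos"],s["ft_force"],s["width"])
```

```text
4.4167 [ 0.5558561  -0.2544763   0.20063756] [ 0.04395607 -0.01165732 -0.96291774] 0.04992516852229776
```

View pics/s2.png

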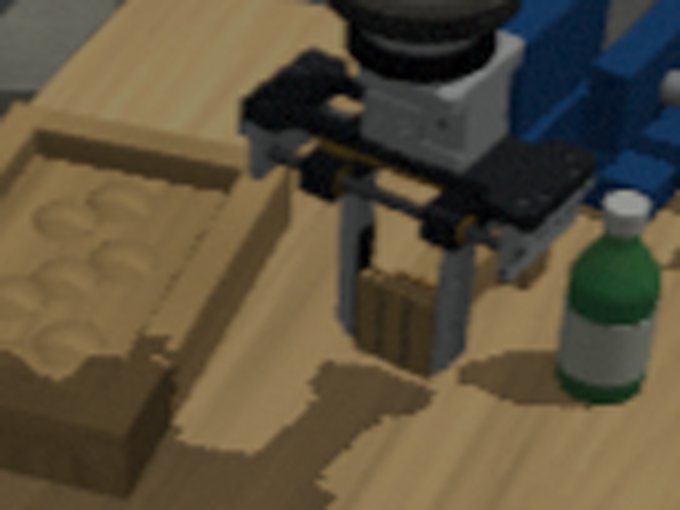

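The lines on the end face are still vertical, so grip friction is holding the pedestal level and it was lifted without turning. I'll raise it a little and drop the grip to 3 N so it swings foot-down.

Emit:
drive_tool(
  increments=[
    [[0, 0, 0.012, 0], [0, 0, 0.012, 0], [0, 0, 0.012, 0]],
  ],
)

```text
t: 4.67
tcp_pos: [0.5566, -0.2536, 0.2137]
tool_rot: [2.435, 1.984, -0.001]
ft_force: [-0.8, -0.1, -1.7]
width: 0.0501
```

Emit:
drive_tool(
  increments=[
    [[0, 0, 0, 0], [0, 0, 0, 0], [0, 0, 0, 0], [0, 0, 0, 0], [0, 0, 0, 0], [0, 0, 0, 0]],
  ],
  force=3,
)

```text
t: 5.17
tcp_pos: [0.5566, -0.2536, 0.2136]
tool_rot: [2.435, 1.984, -0.001]
ft_force: [0.8, 0.1, -1.9]
width: 0.0498
```

Run:
```python
from h import *
a=snap("side","s3",(220,60,356,162),3); snap("wrist","w3",k=1)
x=cv2.imread('pics/s3.png');y=cv2.imread('pics/w3.png');y=y[:,60:452]
x=cv2.copyMakeBorder(x,0,384-x.shape[0],0,0,cv2.BORDER_CONSTANT);cv2.imwrite('pics/c3.png',np.hstack([x,y]))
s=state(); print(s["t"],s["tcp_pos"],s["ft_force"],s["torque"],s["width"])
```

```text
5.2667 [ 0.55653576 -0.25370648  0.21358858] [ 0.27879579 -0.53713899 -1.94968454] [-0.0632952  -0.02482156 -0.00873266] 0.04982926939603308
```

View pics/c3.png

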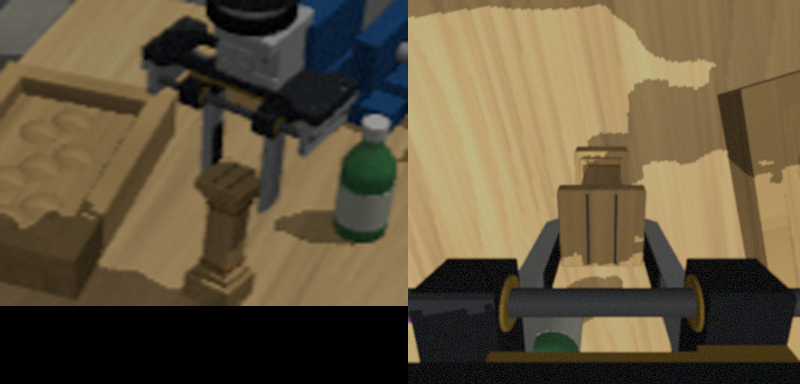

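Run:
```python
from h import *
S=load('s3');W=load('w3')
a=-.2;ex=np.array([np.cos(a),np.sin(a),0]);d=np.array([-np.sin(a),np.cos(a),0]);z=np.array([0,0,1.])
# lines on top: bottom/top ends in the wrist view
print('slab far corners',[np.round(onz(W,u,v,.14),4) for u,v in [(210,186),(297,187)]])
print('tri top centre', tri((S,295.7,118.3),(W,253,225)))
c=np.array([.5566,-.2536,.213-.078])
def corners(c,th):
    zz=np.cos(th)*z+np.sin(th)*d; yy=np.cross(zz,ex)
    g=[(sx*25*ex+sy*25*yy+h*zz)/1000+c-.059*zz for h in(65,-65) for sx,sy in[(-1,-1),(1,-1),(1,1),(-1,1)]]
    return g
for th in(0,.2,-.2,-.5,-1):
    g=corners(c,th);print(th,'S',np.round(proj(S,g)).astype(int).tolist(),'W',np.round(proj(W,g)).astype(int).tolist())
```

```text
slab far corners [array([ 0.5396, -0.2126,  0.14  ]), array([ 0.5887, -0.2233,  0.14  ])]
tri top centre [ 0.56077937 -0.2354341   0.15360889]
0 S [[312, 117], [297, 111], [287, 120], [302, 127], [309, 154], [295, 147], [285, 156], [300, 163]] W [[214, 281], [293, 281], [296, 206], [210, 206], [230, 213], [276, 213], [277, 167], [229, 168]]
0.2 S [[312, 116], [297, 110], [287, 122], [302, 128], [314, 147], [299, 141], [290, 152], [304, 159]] W [[213, 283], [294, 283], [295, 202], [212, 202], [230, 236], [276, 236], [276, 190], [230, 190]]
-0.2 S [[312, 119], [297, 112], [287, 118], [303, 125], [304, 159], [290, 152], [281, 159], [295, 166]] W [[215, 278], [292, 278], [297, 211], [209, 211], [230, 190], [276, 190], [278, 145], [228, 145]]
-0.5 S [[312, 121], [297, 115], [288, 115], [304, 122], [297, 164], [283, 158], [274, 160], [289, 167]] W [[216, 270], [290, 270], [298, 222], [208, 223], [229, 156], [278, 156], [281, 110], [225, 110]]
-1 S [[311, 126], [295, 119], [291, 111], [306, 118], [287, 166], [272, 159], [267, 153], [282, 160]] W [[218, 254], [288, 254], [300, 246], [207, 246], [224, 99], [282, 98], [289, 52], [216, 53]]
```

Emit:
drive_tool(
  increments=[
    [[0, 0, -0.003, 0], [0, 0, -0.006, 0], [0, 0, -0.008, 0], [0, 0, -0.01, 0], [0, 0, -0.01, 0]],
  ],
)

```text
t: 5.68
tcp_pos: [0.5564, -0.2536, 0.203]
tool_rot: [-2.436, -1.984, 0.001]
ft_force: [-0.1, -0.1, -1.6]
width: 0.0497
```

Run:
```python
from h import *
a=snap("side","s4",(260,90,340,180),4); snap("wrist","w4",(180,100,330,300),2)
x=cv2.imread('pics/s4.png');y=cv2.imread('pics/w4.png')
x=cv2.copyMakeBorder(x,0,max(0,400-x.shape[0]),0,0,cv2.BORDER_CONSTANT);cv2.imwrite('pics/c4.png',np.hstack([x,y]))
s=state(); print(s["t"],s["tcp_pos"],s["ft_force"],s["torque"],s["width"])
```

```text
5.7833 [ 0.55654898 -0.25368053  0.20345964] [ 0.5582874   0.21995068 -1.66882149] [-0.0438801  -0.05454355  0.02545651] 0.049915617608278375
```

View pics/c4.png

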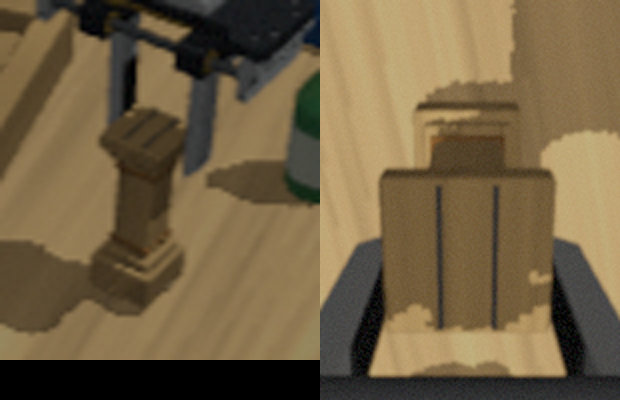

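Emit:
drive_tool(
  increments=[
    [[0, 0, -0.002, 0], [0, 0, -0.004, 0], [0, 0, -0.005, 0], [0, 0, -0.005, 0]],
  ],
)

```text
t: 6.12
tcp_pos: [0.5564, -0.2536, 0.1981]
tool_rot: [2.436, 1.984, -0.001]
ft_force: [0.1, -0.2, -1.7]
width: 0.0498
```

Run:
```python
from h import *
s=state(); print(s["t"],s["tcp_pos"],s["ft_force"],s["torque"],s["width"])
```

```text
6.1167 [ 0.55639502 -0.25363592  0.19813457] [ 0.1056038 -0.1529807 -1.7048283] [ 0.00606952  0.00646662 -0.03046088] 0.049755951089555245
```

Emit:
drive_tool(
  increments=[
    [[0, 0, -0.002, 0], [0, 0, -0.003, 0], [0, 0, -0.003, 0]],
  ],
)

```text
t: 6.37
tcp_pos: [0.5566, -0.2536, 0.1952]
tool_rot: [2.435, 1.984, -0.001]
ft_force: [-0.3, 1.2, 0.7]
width: 0.0499
```

Emit:
drive_tool(
  increments=[
    [[0, 0, -0.002, 0], [0, 0, -0.003, 0], [0, 0, -0.003, 0]],
  ],
)

```text
t: 6.62
tcp_pos: [0.5567, -0.2536, 0.1922]
tool_rot: [2.435, 1.984, -0.001]
ft_force: [0.3, 0.8, 1.5]
width: 0.05
```

Run:
```python
from h import *
snap("side","s5"); snap("wrist","w5",(180,100,330,300),2)
x=cv2.imread('pics/s5_raw.png')[90:180,260:340];x=cv2.resize(x,None,fx=4,fy=4,interpolation=2)
x0=cv2.imread('pics/s4.png')
y=cv2.imread('pics/w5.png')
f=lambda x:cv2.copyMakeBorder(x,0,max(0,400-x.shape[0]),0,0,cv2.BORDER_CONSTANT)
cv2.imwrite('pics/c5.png',np.hstack([f(x),y]))
d=cv2.absdiff(cv2.imread('pics/w5_raw.png'),cv2.imread('pics/w4_raw.png'))[100:300,180:330].mean();print(d)
s=state(); print(s["t"],s["tcp_pos"],s["ft_force"],s["torque"],s["width"])
```

```text
6.329555555555555
6.7167 [ 0.55661872 -0.25357179  0.19216163] [ 0.10148072 -0.36308149  0.89711523] [ 0.01221759 -0.22736327 -0.05216233] 0.0499136862935196
```

View pics/c5.png

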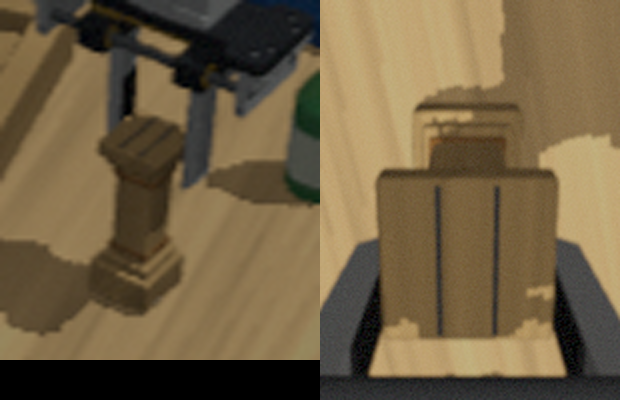

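Force changed sign at TCP z 0.195, so the foot is on the bench. The picture shows the pedestal upright and square between the jaws. Releasing.

Emit:
drive_tool(
  increments=[
    [[0, 0, 0, 0], [0, 0, 0, 0], [0, 0, 0, 0], [0, 0, 0, 0], [0, 0, 0, 0], [0, 0, 0, 0]],
  ],
  fingers=0.094,
)

```text
t: 7.22
tcp_pos: [0.5566, -0.2536, 0.1921]
tool_rot: [2.436, 1.984, -0.001]
ft_force: [0.4, -0.5, -0.4]
width: 0.0868
```

Emit:
drive_tool(
  increments=[
    [[0, 0, 0.03, 0], [0, 0, 0.07, 0], [0, 0, 0.11, 0], [0, 0, 0.13, 0], [0, 0, 0.13, 0], [0, 0, 0.13, 0], [0, 0, 0.13, 0]],
  ],
)

```text
t: 7.8
tcp_pos: [0.5562, -0.2536, 0.3214]
tool_rot: [-2.436, -1.984, 0.002]
ft_force: [0.4, -0.2, -0.6]
width: 0.0941
```

Run:
```python
from h import *
snap("side","s6"); snap("top","t6");snap("wrist","w6")
x=cv2.resize(cv2.imread('pics/s6_raw.png')[85:185,250:350],(400,400),interpolation=2)
y=cv2.resize(cv2.imread('pics/w6_raw.png')[70:270,156:356],(400,400),interpolation=2)
cv2.imwrite('pics/c6.png',np.hstack([x,y]))
s=state(); print(s["t"],s["tcp_pos"],np.round(s["joint_positions"],3))
```

```text
7.95 [ 0.55618556 -0.25351985  0.32080127] [ 0.65   0.337 -0.413  1.711  0.148  1.125 -0.01 ]
```

View pics/c6.png

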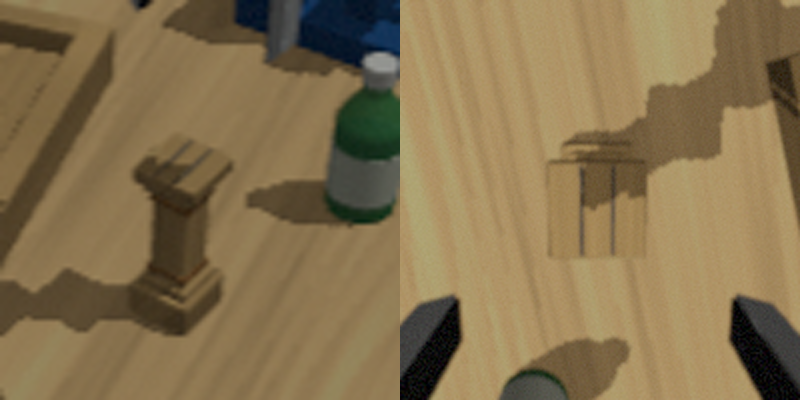

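The pedestal stands upright and free in both views. In the wrist crop the slab corners are (548,161)–(646,258) and the lines lie at u=582 and u=613, v 168–256.

Run:
```python
from h import *
W=load('w6');S=load('s6');T=load('t6')
p=lambda u,v:(156+(u-400)/2-.25,70+v/2-.25)
L=[onz(W,*p(u,v),.13) for u,v in [(582,168),(582,256),(613,168),(613,255)]]
C=[onz(W,*p(u,v),.13) for u,v in [(548,161),(646,161),(646,258),(549,258)]]
for q in(L,C): print(np.round(q,4),np.mean(q,0))
ln=(L[0]-L[1])+(L[2]-L[3]);print('line dir',np.arctan2(ln[1],ln[0]),'gap',np.linalg.norm((L[0]+L[1]-L[2]-L[3])/2))
e=(C[0]-C[3])+(C[1]-C[2]);print(np.arctan2(e[1],e[0]))
print('tri',tri((W,*p(597.5,210)),(S,250+184/4-.1,85+168/4-.1)))
# top view crop: find edges of slab - save
m=np.mean(C,0);print('top px',proj(T,m))
```

```text
[[ 0.5578 -0.212   0.13  ]
 [ 0.5484 -0.2562  0.13  ]
 [ 0.5727 -0.2151  0.13  ]
 [ 0.5641 -0.2589  0.13  ]] [ 0.56072953 -0.23555657  0.13      ]
[[ 0.5421 -0.2053  0.13  ]
 [ 0.5893 -0.215   0.13  ]
 [ 0.5804 -0.2639  0.13  ]
 [ 0.5315 -0.2538  0.13  ]] [ 0.56081662 -0.23450552  0.13      ]
line dir 1.3682400389295544 gap 0.015617014963525737
1.3732242520692284
tri [ 0.56018636 -0.23555237  0.12476457]
top px [[332.54757202 183.63852593]]
```

Emit:
drive_tool(
  increments=[
    [[-0.023, 0.481, -0.02, 1.74], [-0.023, 0.481, -0.02, 1.74], [-0.023, 0.481, -0.02, 1.74], [-0.023, 0.481, -0.02, 1.74], [-0.023, 0.481, -0.02, 1.74], [-0.023, 0.481, -0.02, 1.74], [-0.023, 0.481, -0.02, 1.74], [-0.023, 0.481, -0.02, 1.74], [-0.023, 0.481, -0.02, 1.74], [-0.023, 0.481, -0.02, 1.74], [-0.023, 0.481, -0.02, 1.74], [-0.023, 0.481, -0.02, 1.74], [-0.023, 0.481, -0.02, 1.74], [-0.023, 0.481, -0.02, 1.74], [-0.023, 0.481, -0.02, 1.74], [-0.023, 0.481, -0.02, 1.74], [-0.023, 0.481, -0.02, 1.74], [-0.023, 0.481, -0.02, 1.74]],
  ],
  fingers=0.094,
)

```text
t: 9.45
tcp_pos: [0.5333, 0.2271, 0.3007]
tool_rot: [-0.06, -3.141, 0.003]
ft_force: [0.2, -0.1, -0.3]
width: 0.0944
```

Run:
```python
from h import *
s=state(); print(s["t"],np.round(s["joint_positions"],3),s["tcp_pos"],s["tool_rot"])
R=cv2.Rodrigues(np.array(s["tool_rot"]))[0];print(np.arctan2(R[1,1],R[0,1]),R[:,2])
d=snap("wrist","w7")
g=np.array([[.6187,.2254,.009],[.4246,.233,.009],[.533,.2275,.009]]);print(proj(d,g))
cv2.imwrite('pics/c7.png',cv2.resize(cv2.imread('pics/w7_raw.png')[40:340,128:384],(683,800))[:600] if 0 else cv2.resize(cv2.imread('pics/w7_raw.png')[60:300,156:356],(500,600),interpolation=2))
```

```text
9.45 [ 0.207  0.409 -0.915  1.784  0.358  1.127  0.706] [0.53328326 0.22706699 0.30070495] [-0.05975663 -3.14097891  0.00347057]
1.5327512304297917 [-8.54707770e-05 -2.20823745e-03 -9.99997558e-01]
[[255.20292424 232.33578221]
 [255.64309112  91.25124367]
 [254.47366079 174.68100567]]
```

View pics/c7.png

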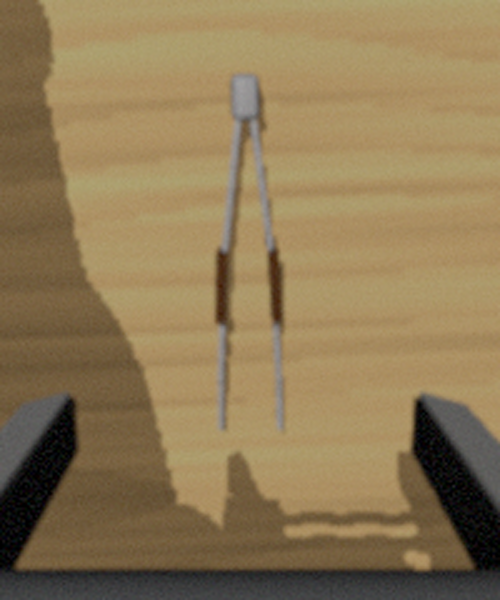

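The tweezers are centred under the jaws: tips at (222,430) and (281,430), scales at u=222 and 275 over v 250–324, back end at (246,75).

Run:
```python
from h import *
d=load('w7');T=load('top0')
p=lambda u,v:(156+u/2.5-.3,60+v/2.5-.3)
tips=[onz(d,*p(u,430),.009) for u in(222,281)]; m=np.mean(tips,0)
b=onz(d,*p(246,75),.012)
sc=[onz(d,*p(u,v),.015) for u,v in [(222,250),(222,325),(275,249),(278,323)]]; c=np.mean(sc,0)
print(m,np.linalg.norm(tips[0]-tips[1]),b,c,np.arctan2(*(m-b)[1::-1]),np.linalg.norm(m-b))
tt=lambda u,v:(T,120+(u-400)/4-.5,165+v/4-.5)
print('tip tri',tri(tt(572,27),(d,*p(281,430))),tri(tt(618,30),(d,*p(222,430))))
```

```text
[0.61776003 0.22703461 0.009     ] 0.034447300798791367 [0.4229472  0.23108704 0.012     ] [0.53174932 0.22879456 0.015     ] -0.02079863083951151 0.1948780655185707
tip tri [0.62159971 0.24423112 0.00093457] [0.61821798 0.20925233 0.00547626]
```

Emit:
drive_tool(
  increments=[
    [[-0.0005, 0.0017, -0.03, 0.015], [-0.0005, 0.0017, -0.07, 0.015], [-0.0005, 0.0017, -0.11, 0.015], [-0.0005, 0.0017, -0.15, 0.015], [-0.0005, 0.0017, -0.18, 0.015], [-0.0005, 0.0017, -0.195, 0.015], [-0.0005, 0.0017, -0.201, 0.015], [-0.0005, 0.0017, -0.201, 0.015], [-0.0005, 0.0017, -0.201, 0.015]],
  ],
)

```text
t: 10.25
tcp_pos: [0.5335, 0.2294, 0.1013]
tool_rot: [0.036, 3.14, -0.002]
ft_force: [0.2, -0.4, 1.1]
width: 0.0943
```

Emit:
drive_tool(
  increments=[
    [[0, 0, 0, 0], [0, 0, 0, 0], [0, 0, 0, 0], [0, 0, 0, 0], [0, 0, 0, 0], [0, 0, 0, 0], [0, 0, 0, 0], [0, 0, 0, 0], [0, 0, 0, 0], [0, 0, 0, 0], [0, 0, 0, 0], [0, 0, 0, 0]],
  ],
  fingers=0.026,
  force=20,
)

```text
t: 11.25
tcp_pos: [0.5335, 0.2293, 0.1012]
tool_rot: [0.036, 3.14, -0.002]
ft_force: [0.7, -0.7, -0.7]
width: 0.0266
```

Emit:
drive_tool(
  increments=[
    [[0, 0, 0.01, 0], [0, 0, 0.03, 0], [0, 0, 0.06, 0], [0, 0, 0.09, 0], [0, 0, 0.12, 0], [0, 0, 0.14, 0], [0, 0, 0.14, 0], [0, 0, 0.14, 0]],
  ],
  fingers=0.0255,
)

```text
t: 11.92
tcp_pos: [0.5338, 0.2294, 0.2426]
tool_rot: [0.036, 3.138, -0.002]
ft_force: [-0.3, -0.3, -0.7]
width: 0.0257
```

Run:
```python
from h import *
w=[]
for i in range(3): read_camera("wrist"); w.append(state()["width"])
s=state(); print(np.round(w,5),s["t"],s["tcp_pos"],s["ft_force"],s["torque"])
d=snap("wrist","w8")
R=cv2.Rodrigues(np.array(s["tool_rot"]))[0];print(np.arctan2(R[1,1],R[0,1]))
t=np.array(s["tcp_pos"]);a=R[:,1];f=np.array([a[1],-a[0],0])
print(proj(d,[t+f*.085+[0,0,-.0903],t-f*.11+[0,0,-.0903],t+f*.085+a*.008+[0,0,-.0903],t+f*.085-a*.008+[0,0,-.0903]]))
T=snap("top","t8");print('top',proj(T,[t+f*.085+[0,0,-.0903]])); S=snap("side","s8");print('side',proj(S,[t+f*.085+[0,0,-.0903]]))
```

```text
[0.0257  0.02583 0.02559] 12.0667 [0.53302285 0.22899209 0.2403223 ] [ 0.18986142 -0.25267693 -0.68874045] [ 0.04878058 -0.20717548  0.04313647]
1.5481023821292677
[[254.29584927 338.83959469]
 [254.62962885  54.79139153]
 [264.93604097 338.84166045]
 [243.65579382 338.83752895]]
top [[156.20694539 163.94618573]]
side [[185.48714488 237.54873706]]
```

Emit:
drive_tool(
  increments=[
    [[0.002, -0.01, 0.01, -0.04], [0.004, -0.03, 0.025, -0.12], [0.006, -0.05, 0.04, -0.22], [0.008, -0.07, 0.05, -0.32], [0.011, -0.095, 0.05, -0.43], [0.014, -0.12, 0.05, -0.54], [0.017, -0.145, 0.05, -0.65], [0.02, -0.17, 0.05, -0.76], [0.023, -0.195, 0.05, -0.87], [0.026, -0.22, 0.05, -0.98], [0.029, -0.245, 0.05, -1.09], [0.032, -0.27, 0.05, -1.2], [0.035, -0.295, 0.05, -1.31], [0.038, -0.32, 0.05, -1.42], [0.04, -0.34, 0.05, -1.53], [0.042, -0.36, 0.05, -1.63], [0.043, -0.372, 0.05, -1.7], [0.044, -0.38, 0.05, -1.74], [0.044, -0.3815, 0.05, -1.748], [0.044, -0.3815, 0.05, -1.748]],
  ],
  fingers=0.0258,
)

```text
t: 13.88
tcp_pos: [0.577, -0.1524, 0.2905]
tool_rot: [-2.43, -1.988, 0.002]
ft_force: [-0.4, 0.9, -0.3]
width: 0.0262
```

```bash
cat > chk.py <<'E'
from h import *
import sys
n=sys.argv[1]
s=state(); t=np.array(s["tcp_pos"]); R=cv2.Rodrigues(np.array(s["tool_rot"]))[0];a=R[:,1];f=np.array([a[1],-a[0],0])
print(s["t"],t,np.arctan2(f[1],f[0]),s["width"],s["ft_force"])
print('tip est',t+f*.0843+[0,0,-.0922])
k={}
for c in("wrist","side","top"): k[c]=snap(c,n+c)
for c in k: print(c,np.round(proj(k[c],[t+f*.0843+a*.008*q+[0,0,-.0922] for q in(1,-1)]),1).tolist(), 'marks',np.round(proj(k[c],[[.5607,-.235,.13]]),1).tolist())
x=cv2.imread(f'pics/{n}wrist_raw.png')
cv2.imwrite(f'pics/{n}.png',np.vstack([cv2.resize(x[180:380,156:356],(400,400),interpolation=2)]))
q=lambda c,p,r:cv2.resize(cv2.imread(f'pics/{n}{c}_raw.png')[int(p[1])-r:int(p[1])+r,int(p[0])-r:int(p[0])+r],(400,400),interpolation=2)
ps=proj(k["side"],[[.5607,-.235,.13]])[0]
print('side crop origin',ps.astype(int)-40,'x5; wrist crop origin 156,180 x2')
cv2.imwrite(f'pics/{n}.png',np.hstack([cv2.imread(f'pics/{n}.png'),q("side",ps,40)]))
E
python3 chk.py w9
```

```text
13.8833 [ 0.57698488 -0.15235841  0.29046549] -1.7702712702603451 0.02616417987717064 [-0.35701923  0.94738958 -0.31312043]
tip est [ 0.56028047 -0.23498663  0.19826549]
wrist [[264.0, 335.6], [242.9, 335.6]] marks [[254.0, 283.3]]
side [[294.4, 103.2], [299.5, 105.3]] marks [[295.5, 125.4]]
top [[338.4, 177.4], [337.4, 183.7]] marks [[332.7, 183.7]]
side crop origin [255  85] x5; wrist crop origin 156,180 x2
```

Emit:
drive_tool(
  increments=[
    [[0.0003, 0, -0.01, 0], [0.0003, 0, -0.02, 0], [0.0003, 0, -0.03, 0], [0.0003, 0, -0.038, 0], [0.0003, 0, -0.044, 0], [0.0003, 0, -0.048, 0], [0.0003, 0, -0.048, 0], [0.0003, 0, -0.048, 0], [0.0003, 0, -0.048, 0], [0.0003, 0, -0.048, 0]],
  ],
  fingers=0.0258,
)

```text
t: 14.87
tcp_pos: [0.5776, -0.1513, 0.2429]
tool_rot: [-2.429, -1.991, 0.001]
ft_force: [1.0, 0.5, -0.5]
width: 0.0258
```

```bash
python3 chk.py wA
```

```text
14.8667 [ 0.57762681 -0.15125787  0.24291989] -1.7679816882688677 0.025773357647363736 [ 0.9703678   0.45532456 -0.51148933]
tip est [ 0.56111161 -0.23392424  0.15071989]
wrist [[263.9, 335.6], [242.8, 335.6]] marks [[253.1, 317.7]]
side [[293.1, 118.3], [298.1, 120.4]] marks [[295.5, 125.4]]
top [[334.3, 179.6], [333.3, 185.6]] marks [[332.7, 183.7]]
side crop origin [255  85] x5; wrist crop origin 156,180 x2
```

View pics/wA.png

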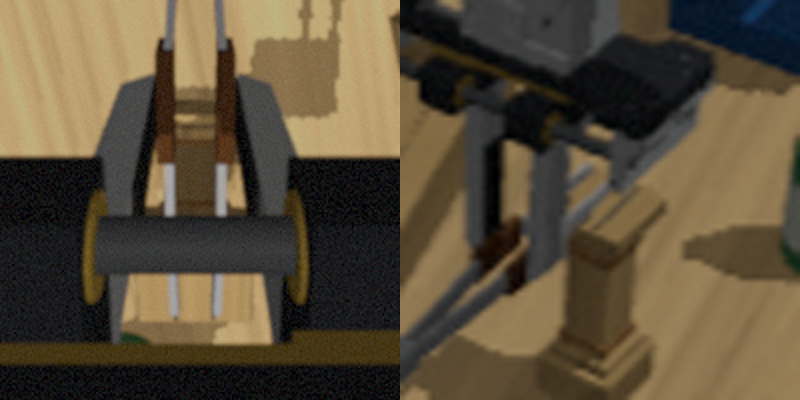

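Tips at wrist raw (243,337.5) and (264.5,338) are within 2.5 px of prediction, which gives a gap of about 16.3 mm. The side view puts a tip at raw (293.4,119), also as predicted. I'll hold two seconds, then check the pedestal hasn't moved.

Emit:
drive_tool(
  increments=[
    [[0, 0, 0, 0], [0, 0, 0, 0], [0, 0, 0, 0], [0, 0, 0, 0], [0, 0, 0, 0], [0, 0, 0, 0], [0, 0, 0, 0], [0, 0, 0, 0], [0, 0, 0, 0], [0, 0, 0, 0], [0, 0, 0, 0], [0, 0, 0, 0], [0, 0, 0, 0], [0, 0, 0, 0], [0, 0, 0, 0], [0, 0, 0, 0], [0, 0, 0, 0], [0, 0, 0, 0], [0, 0, 0, 0], [0, 0, 0, 0]],
  ],
)

```text
t: 16.68
tcp_pos: [0.5776, -0.1512, 0.2428]
tool_rot: [-2.428, -1.991, 0.001]
ft_force: [0.4, 0.3, -1.0]
width: 0.0264
```

```bash
python3 chk.py wB
python3 - <<'E'
import cv2
g=lambda n:cv2.GaussianBlur(cv2.cvtColor(cv2.imread(f'pics/{n}_raw.png'),6),(3,3),0)
a,b=g('s6'),g('wBside')
t=a[138:170,280:310]
r=cv2.matchTemplate(b[128:180,270:320],t,cv2.TM_CCOEFF_NORMED);print('foot+shaft match',cv2.minMaxLoc(r)[1::2],'expect (10,10)')
a,b=g('wAwrist'),g('wBwrist');print(cv2.absdiff(a[320:350,230:280],b[320:350,230:280]).max())
E
```

```text
16.6833 [ 0.57756506 -0.15124442  0.24279662] -1.7679205151794395 0.026409405638317163 [ 0.36975914  0.34631376 -1.03373697]
tip est [ 0.56105492 -0.23391178  0.15059662]
wrist [[264.0, 335.6], [242.9, 335.6]] marks [[253.3, 317.8]]
side [[293.1, 118.4], [298.1, 120.5]] marks [[295.5, 125.4]]
top [[334.3, 179.6], [333.3, 185.6]] marks [[332.7, 183.7]]
side crop origin [255  85] x5; wrist crop origin 156,180 x2
foot+shaft match (0.9594601988792419, (10, 10)) expect (10,10)
9
```

Emit:
drive_tool(
  increments=[
    [[0, 0, 0, 0], [0, 0, 0, 0], [0, 0, 0, 0], [0, 0, 0, 0], [0, 0, 0, 0], [0, 0, 0, 0]],
  ],
)

```text
t: 17.33
tcp_pos: [0.5775, -0.1513, 0.2428]
tool_rot: [-2.428, -1.991, 0.001]
ft_force: [0.6, 0.1, -0.5]
width: 0.026
```

```bash
python3 -c "
from bench import *
s=state();print(s['t'],s['width'],s['tcp_pos']);print(hand_in())"
```

```text
17.3333 0.025981985609011528 [ 0.57752119 -0.15128954  0.24277244]
the job is handed in; nothing more can be done
None
```

The pedestal stands upright on its foot, let go, and the tweezers are held closed over the two lines. I handed the job in at 17.3 s; `hand_in()` gives no verdict.

**Pedestal:** On the first lift at 8 N, grip friction held it level and it did not turn. I dropped the grip to 3 N, it swung foot-down by its own weight, and I lowered it to the bench and released it. It sat about 2 cm off the jaw centre before release, which did no harm.

**Last checks:**
- **Tip gap:** the grip width read 25.8 to 26.4 mm over the hold (26.0 at hand-in), which works out to a gap of about 15.6 to 16.8 mm. The wrist picture gave about 16.3 mm.
- **Tip position:** midway between the tips is within about 1 mm of the centre of the marks, as far as I could measure. The tips are about 20 mm above the top, and the wrist and side views agreed with the predicted positions to about 2.5 pixels.
- **Pedestal after the tweezers arrived:** its foot and shaft had not moved in the side view since I let go. I did not see any contact with the robot or tweezers.
- **Not checked directly:** the lines were mostly hidden behind the tweezers in the final pictures, so their position is from the earlier measurement. I also did not re-measure the bystanders; the arm's path stayed clear of them.

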